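Fetch the stirring paddle out of the treadle box

TASK

Press the yellow treadle in front of the tool box firmly down to its stop with the gripper and keep it pressed there for a moment, so that the grey lid swings over and stays open. Then take hold of the long wooden stirring paddle lying inside, tilt it so that it comes out endways through the opening, which is shorter than the paddle, and finish still holding it in the gripper, still and with all of it at least 4 cm above the top of the box and touching nothing else, the lid left open. Leave the jars, the carton and the tin where they stand.

Things in the scene. Friction and masses are not known exactly. Their poses are not given: they have to be found in the camera images.
- box: Fixed plywood tool box, 180 (its x) x 410 (its y) x 117 high, turned up to 0.25 rad; all walls rigid. Origin: centre of its underside on the table; z up; the treadle is on its -x side, facing the robot. Inside, a blue floor 45 above the table and a cavity 160 (x) x 390 (y) x 67 high. The top is 5 thick (112 to 117 above the table), light wood left and right of its opening.
- opening (a point): Centre of the rectangular opening in the middle of the box's top, 140 (box x) x 150 (box y), framed in aluminium; the point is level with the top's upper face. Axes as the box's.
- lid (a joint): Grey lid, 152 x 166 x 4, over the opening, hinged along box y at box x = 82, z = 117. 0 = shut, flat; 3.0 rad = turned right over, almost flat beyond the far side of the box. Linked to the treadle: lid angle = 7.5 x treadle angle. Past upright (treadle 0.24) its weight carries it fully open, it stays open and keeps the treadle down; let go earlier it falls shut.
- pedal (a joint): Angle of the spring treadle: 0 = up, level; 0.40 rad = down at its stop. Hinge along box y at box x = -96, z = 70. Pushing down 94 from the hinge takes about 4 N at first, some 2 N more when pressed at 30 mm/s, and less past half way; push on to 10 N or more to feel the stop.
- pedal_press (a point): Where to press: on the upper face of the yellow treadle plate with black ribs (95 in box x, from -213 to -118, x 100 in box y, 6 thick), at box x = -190: 94 from the hinge, 23 from its free edge. 73 above the table while up, about 36 at the stop.
- paddle: Loose wooden stirring paddle, 240 long (its y), 16 thick (z), about 80 g, lying on the blue floor along the box's y, its middle within 20 of the opening's, turned up to 0.07 rad. Origin: centre of its underside, midway along. Handle 22 wide (x) from y = -40 to +120, red band at y = 50; blade 38 wide from y = -120 to -40. Grip the handle across its width.
- handle_end (a point): Middle of the paddle's handle end face (paddle y = +120, z = 8).
- blade_end (a point): Middle of the paddle's blade end face (paddle y = -120, z = 8).
- jar_amber: Bystander: open amber glass candle jar, 72 across, 80 high, standing on the table. Origin: centre of its underside.
- jar_white: Bystander: open white ceramic candle jar, 72 across, 80 high. Origin: centre of its underside.
- carton: Bystander: kraft cardboard carton, 75 x 75 x 100 high. Origin: centre of its underside.
- tin: Bystander: closed round tin, 70 across, 50 high. Origin: centre of its underside.

How it is judged:
By the outcome, as a careful person would: the job done as asked, in the order asked, and still so for the second after the job is handed in, while the arm keeps its last pose, push and grip.
It also fails if it takes over 56 s, if anything falls off the work surface, if the arm or the gripper's body presses on something with over 40 N, if the wrist force passes 120 N, or if a joint passes its speed limit or range.

ROBOT

A 6-joint arm with a two-finger parallel gripper is mounted at the origin on the work surface. World frame = base frame: x ahead of the robot, y to its left, z up, the work surface at z = 0. Lengths are in m, angles in rad, forces in N, time in s.
With the tool pointing down it reaches from about 0.35 to 1 m from the base axis. Payload 7.1 kg.
Tool frame: the origin (TCP) lies between the finger pads; the fingertips stand 22 mm ahead of it and the grasp point (between the pads) lies 3 mm ahead of it (bot.nose_length is the distance from the TCP to the fingertips, in m); x points along the fingers, y is the direction in which the jaws open and shut, and the axes are right-handed (so a half turn about x gives the same grasp; the last joint's range is limited). The gripper opens to 85 mm and grips with 20 to 120 N. Pads are 22 mm wide; open, the fingers measure 114 mm over their backs; the gripper's body (76 mm by 85 mm) begins 54 mm behind the grasp point. The pads swing forward as they close: fully open they stand 13 mm farther back than shut.
Start: joints at [-1.351, 0.423, 1.63, -0, 1.089, -0.019], TCP at [0.148, -0.607, 0.253] pointing down, gripper open.
Joint ranges: [-3, 3], [-0.9, 2.11], [0.09, 2.58], [-1.31, 4.45], [0.11, 2.69], [-2.54, 2.54]. Speed limits (rad/s): [2.39, 2.39, 3.01, 3.14, 3.14, 3.14].

INTERFACE

Orientations are given as a unit quaternion [x, y, z, w].
In Python, from bench import bot, eyes, finder gives the robot as it stands. The module is installed in compiled form; this text tells all that it offers.
- The arm moves only by the shell command python3 -m jog 'ROWS' [FORCE]. ROWS is JSON, a list of rows, each a list of 7 numbers: the shift along the world's x, y, z in cm, then the turn, a rotation vector about the world's x, y, z in degrees, then the finger opening in cm, from 0 to 8.54. In form: [[x, y, z, ax, ay, az, fingers], ...]. A call has exactly 8 rows; each row is the pose to reach, as a shift and turn from the pose commanded when the call began; what a row does not reach only later rows make up. A row lasts 1/10 s, in which the tool goes at most 50 mm and 8.59 degrees, less where a joint would pass 70% of its speed; a pose out of reach is approached as far as the arm can. A call with a gripper value outside its range is refused whole. The fingers move at their own pace and stop on an object; FORCE is the grip in N (left out, the last holds). Time passes only in rows, so rows that repeat a pose let the fingers close, or fill a call up. It gives the time, the measured TCP pose, the force and the opening at its end, in the units of the state.
- bot.get_state(): the state, without advancing time (a new reading comes with each control period).
- eyes.capture(name): name is "side" or "top" or "wrist"; returns the picture (384x512x3 uint8, red, green, blue); there is no depth.
- eyes.camera_info(name): a dict with "fovy" (degrees; the focal length in pixels is half the picture's height over the tangent of half this angle, whatever the lens; pixels are square), "cx", "cy" (the principal point, pixels), "D" ([k1, k2, p1, p2, k3] as OpenCV has them; the pictures are not rectified), "pose" (4x4, takes a point from camera to world coordinates). Camera axes: x right, y up, looking along -z (the intrinsics and any distortion apply to the point x, -y, -z); pixel columns grow to the right and rows downward; lengths in m; the calibration is good to about 2 mm. A picture is of the moment at which its call begins: read the wrist's pose just before it. camera_info takes no time and is no camera call; for the wrist camera it gives the pose at the moment of the call.
- bot.close_job(): hands the job in, once; it reports no verdict.
Trained networks look in the newest picture that a camera, given by its name, has taken for a name from the list of things; names that differ only in an ending like _2 or _b are one class to them, and where a whole thing is asked for, a point or a joint stands for the part that bears it (a point fixed in the world has none). Each returns a list of dicts, best first, with "conf" (0 to 1); they miss things now and then, are a little off and sometimes report something else, mostly with a low value. They report only what shows in the picture. A call takes as long as a camera call.
- finder.outline_of(camera, target): "mask" (384x512 bool, what is visible of it) and "uv" ([column, row] in pixels, amid what is visible of it).
The state is a dict: "t": time; "joints": joint angles; "joint_velocities": joint speeds; "joint_efforts": joint torques, N m; "tcp_pos": TCP position; "tcp_rot": TCP orientation; "ft_force": force on the tool from outside, world axes, zero at the start; "moment": the same for the moment, N m; "grip_width": opening from 0.0 (shut) to 1.0 (fully open).
Only numpy, scipy, OpenCV 4.12 (cv2) and the standard library are available. Lean on these libraries where they do the work, as an engineer would, in place of code of your own. Each camera call takes 0.05 s, during which the arm holds its last target.

## Working session

There is one attempt and no reset: what is moved stays moved. The work goes in short steps, Python scripts to look and compute and a shell command to move; the robot and the scene stay as the last step left them, time stands still between calls to the robot, and variables do not carry over. Pictures are saved under pics/ and viewed, and the job is handed in when it is done.

```bash
mkdir -p pics; cat > h.py <<'E'
import numpy as np, cv2
from bench import bot, eyes, finder
def save(img,n,s=1.5): cv2.imwrite(n,cv2.resize(img[:,:,::-1],None,fx=s,fy=s))
def K(i):
    f=192/np.tan(np.radians(i['fovy'])/2); return np.array([[f,0,i['cx']],[0,f,i['cy']],[0,0,1.]])
def ray(i,uv):
    p=cv2.undistortPoints(np.array(uv,float).reshape(-1,1,2),K(i),np.array(i['D'],float)).reshape(-1,2)
    T=np.array(i['pose']); d=np.c_[p[:,0],-p[:,1],-np.ones(len(p))]@T[:3,:3].T
    return T[:3,3],d
def onz(i,uv,z):
    o,d=ray(i,uv); return o+d*((z-o[2])/d[:,2])[:,None]
def proj(i,P):
    T=np.array(i['pose']); c=(np.array(P,float).reshape(-1,3)-T[:3,3])@T[:3,:3]; c=c*[1,-1,-1]
    return cv2.projectPoints(c.reshape(-1,1,3),np.zeros(3),np.zeros(3),K(i),np.array(i['D'],float))[0].reshape(-1,2)
E
python3 - <<'E'
from h import *
s=bot.get_state();print(s)
for n in ['side','top']:
    im=eyes.capture(n);save(im,f'pics/{n}0.png');i=eyes.camera_info(n);print(n,i)
    for t in ['box','lid','pedal','carton','tin','jar_amber','jar_white']:
        r=finder.outline_of(n,t)
        if r: 
            m=r[0]['mask'];c=cv2.minAreaRect(np.argwhere(m)[:,::-1].astype(np.float32))
            print(t,r[0]['conf'],r[0]['uv'],np.round(cv2.boxPoints(c)).tolist())
E
```

```text
{'t': 0.0, 'joints': array([-1.35100872e+00,  4.23841963e-01,  1.63070906e+00,  4.05773914e-05,
        1.08860415e+00, -1.90106941e-02]), 'joint_velocities': array([-0.0003939 ,  0.00097723, -0.00032218, -0.00038151,  0.00100283,
        0.0013989 ]), 'joint_efforts': array([-1.30571258e-03, -5.57395005e+01, -2.81745315e+01, -2.11077604e-04,
        7.32394328e-03, -2.19834595e-05]), 'tcp_pos': array([ 0.14774838, -0.60674554,  0.25253748]), 'tcp_rot': array([-0.70203031, -0.08477178,  0.70211576, -0.08366992]), 'ft_force': array([-0.18148838,  0.70131969,  0.47645105]), 'moment': array([ 0.00190014, -0.03935196, -0.00719956]), 'grip_width': 0.9949868502551238}
side {'fovy': 52.74123275302056, 'cx': 254.5162174712359, 'cy': 195.37794638611842, 'D': array([-0.1265247,  0.       ,  0.       ,  0.       ,  0.       ]), 'pose': array([[-0.91505677,  0.20548894, -0.34705246,  0.18621944],
       [-0.40299067, -0.50085571,  0.76599091,  0.85294497],
       [-0.01642054,  0.84078407,  0.54112153,  0.6924573 ],
       [ 0.        ,  0.        ,  0.        ,  1.        ]])}
box 0.77 [230.1, 
[... 879 characters left out ...]
 -0.01019348, -0.01539742],
       [-0.00613817,  0.15247633,  0.98828806,  1.44387046],
       [ 0.        ,  0.        ,  0.        ,  1.        ]])}
box 0.78 [243.5, 175.4] [[174.0, 223.0], [189.0, 133.0], [311.0, 154.0], [296.0, 243.0]]
lid 0.78 [245.8, 171.2] [[217.0, 187.0], [225.0, 143.0], [274.0, 151.0], [266.0, 195.0]]
carton 0.78 [130.1, 176.4] [[115.0, 167.0], [143.0, 159.0], [150.0, 187.0], [123.0, 195.0]]
tin 0.55 [380.0, 171.9] [[365.0, 171.0], [380.0, 156.0], [393.0, 169.0], [378.0, 184.0]]
jar_amber 0.92 [334.7, 246.0] [[327.0, 234.0], [349.0, 234.0], [349.0, 254.0], [327.0, 254.0]]
jar_white 0.86 [169.7, 246.7] [[159.0, 235.0], [181.0, 235.0], [181.0, 256.0], [159.0, 256.0]]
```

View pics/top0.png

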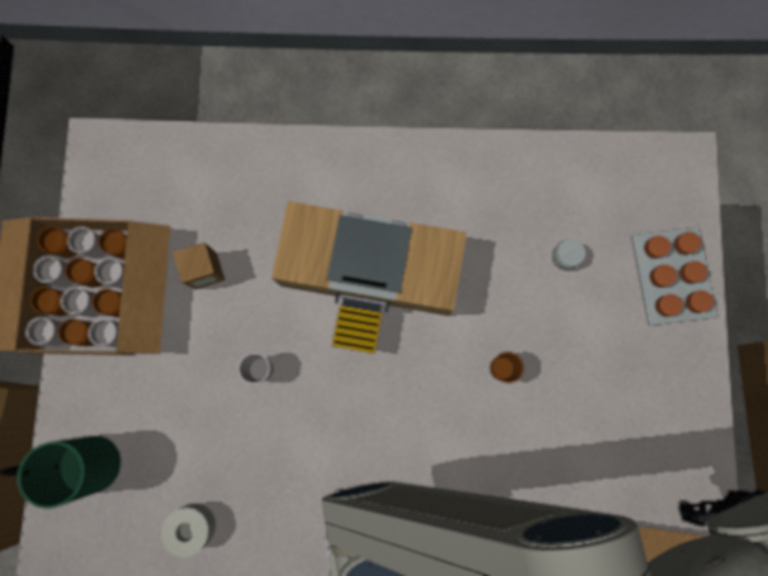

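View pics/side0.png

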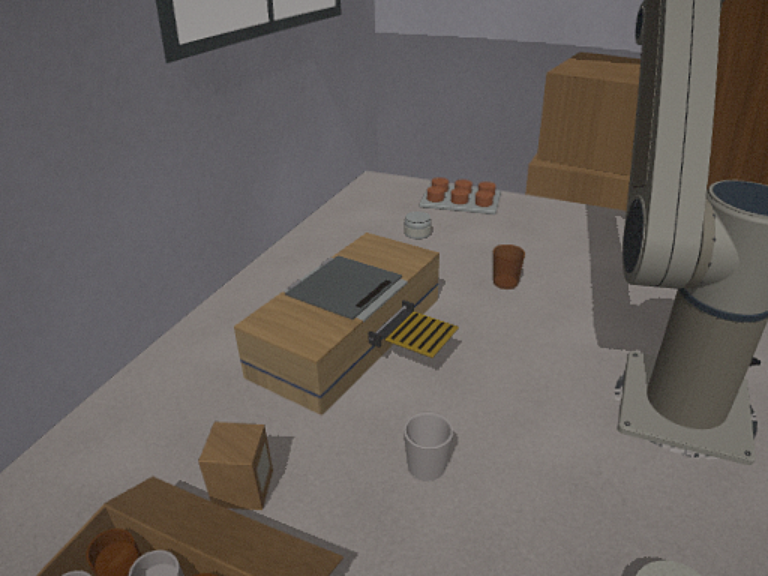

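```bash
python3 - <<'E'
import cv2
a=cv2.imread('pics/top0.png');b=cv2.imread('pics/side0.png')
cv2.imwrite('pics/topc.png',cv2.resize(a[180:380,240:490],None,fx=3,fy=3,interpolation=2))
cv2.imwrite('pics/sidec.png',cv2.resize(b[220:420,220:480],None,fx=3,fy=3,interpolation=2))
E
```

```text
(no output)
```

View pics/topc.png

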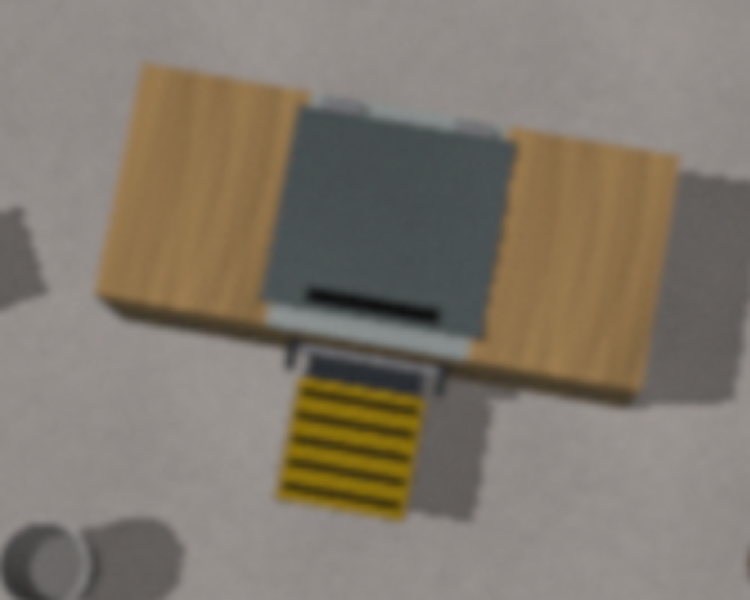

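View pics/sidec.png

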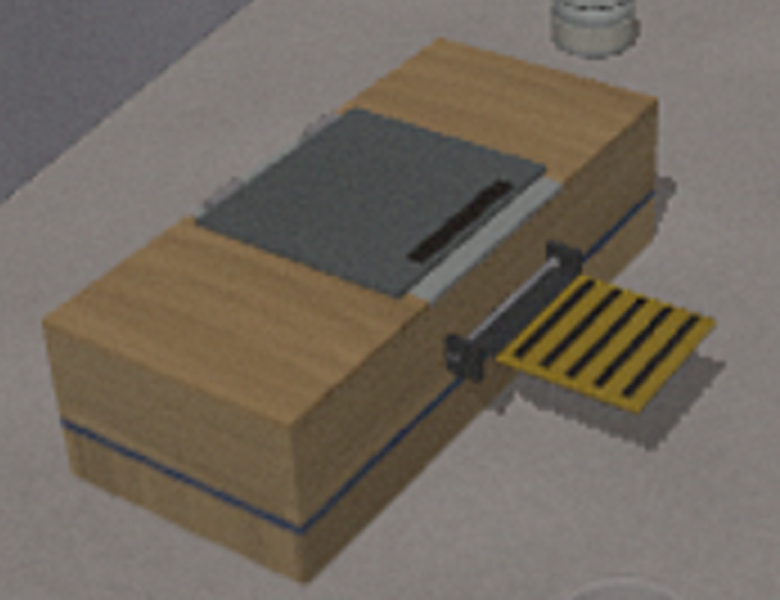

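```bash
python3 - <<'E'
from h import *
from scipy.optimize import least_squares
P=np.array([[.09,.205,.117],[.09,-.205,.117],[-.09,-.205,.117],[-.09,.205,.117],[-.213,.05,.073],[-.213,-.05,.073]])
T=np.array([[145,65],[678,156],[645,388],[100,297],[277,498],[403,520]])/4.5+[160,120]-.35
S=np.array([[43,320],[440,38],[657,100],[293,425],[640,410],[714,322]])/4.5+[220/1.5,220/1.5]-.35
it,is_=eyes.camera_info('top'),eyes.camera_info('side')
def W(p,P): c,s=np.cos(p[2]),np.sin(p[2]); return P@np.array([[c,-s,0],[s,c,0],[0,0,1]]).T+[p[0],p[1],0]
def f(p): return np.r_[proj(it,W(p,P))-T,proj(is_,W(p,P))-S].ravel()
r=least_squares(f,[.5,0,0],loss='soft_l1');print(r.x,np.round(f(r.x).reshape(-1,2),1).tolist())
for k in(0,1):
  g=lambda p:f(p).reshape(2,-1)[k]
  print(least_squares(g,[.5,0,0]).x)
np.save('box.npy',r.x)
for n,q in dict(press=[-.19,0,.073],open=[0,0,.117]).items(): print(n,W(r.x,np.array([q])))
# bystanders
for n,z,t in [('jar_amber',.04,0),('jar_white',.04,0),('carton',.05,0),('tin',.025,0)]: pass
for n,uv,z in [('amber',(334.7,246),.08),('white',(169.7,246.7),.08),('carton',(130,176),.1),('tin',(380,172),.05)]:
  print(n,onz(it,uv,z))
E
```

```text
[ 0.62926777  0.0384899  -0.14701879] [[-1.1, -0.5], [0.2, -0.5], [-0.9, 0.3], [-1.8, -0.5], [-0.9, 0.3], [0.3, 0.5], [0.0, -0.5], [-0.1, -0.5], [0.3, -0.9], [0.0, -0.4], [0.1, -1.0], [0.9, -1.4]]
[ 0.62912497  0.03609211 -0.14645041]
[ 0.62837939  0.04147093 -0.14894848]
press [[0.44131745 0.06632295 0.073     ]]
open [[0.62926777 0.0384899  0.117     ]]
amber [[ 0.38452581 -0.26455215  0.08      ]]
white [[0.36751713 0.28470239 0.08      ]]
carton [[0.59998722 0.42778973 0.1       ]]
tin [[ 0.6467573  -0.42770337  0.05      ]]
```

```bash
python3 - <<'E'
from h import *
from scipy.spatial.transform import Rotation as R
s=bot.get_state();print(s['t']);r=R.from_quat(s['tcp_rot']);print(r.as_matrix().round(3))
yaw=-.147;bx=np.array([np.cos(yaw),np.sin(yaw),0])
for sg in(1,-1):
  t=np.c_[[0,0,-1],sg*bx,np.cross([0,0,-1],sg*bx)]
  print(sg,np.degrees((R.from_matrix(t)*r.inv()).as_rotvec()).round(1))
print('to press',np.array([.4413,.0663])-s['tcp_pos'][:2])
E
```

```text
0.8
[[ 0.     0.237 -0.972]
 [-0.    -0.972 -0.237]
 [-1.     0.    -0.   ]]
1 [ 0.   0.  67.9]
-1 [   0.    -0.  -112.1]
to press [0.29343341 0.67354366]
```

```bash
python3 -m jog '[[3,4,0,0,0,4,0],[7,8,0,0,0,8,0],[10,12,0,0,0,12,0],[13,16,0,0,0,17,0],[16,20,0,0,0,21,0],[19,25,0,0,0,25,0],[22,29,0,0,0,30,0],[25,33,0,0,0,34,0]]' 60; python3 -m jog '[[1,4.3,0,0,0,4,0],[1.5,8.6,0,0,0,9,0],[2,13,0,0,0,13,0],[2.5,17,0,0,0,17,0],[3,21.5,0,0,0,21,0],[3.5,26,0,0,0,26,0],[4,30,0,0,0,30,0],[4.3,34.3,0,0,0,34,0]]'
```

```text
t: 1.6
tcp_pos: [0.3899, -0.2874, 0.2537]
tcp_rot: [0.646, 0.287, -0.646, 0.287]
ft_force: [0.8, -1.2, 0.0]
grip_width: -0.004
t: 2.4
tcp_pos: [0.4323, 0.0556, 0.2537]
tcp_rot: [0.535, 0.463, -0.534, 0.463]
ft_force: [1.0, -0.3, -0.3]
grip_width: 0.001
```

```bash
python3 -m jog '[[0,0,-3,0,0,0,0],[0,0,-6,0,0,0,0],[0,0,-8,0,0,0,0],[0,0,-10,0,0,0,0],[0,0,-12,0,0,0,0],[0,0,-13,0,0,0,0],[0,0,-14,0,0,0,0],[0,0,-14,0,0,0,0]]'
python3 - <<'E'
from h import *
s=bot.get_state();print(s['tcp_pos'],s['ft_force'],s['joints'])
save(eyes.capture('side')[120:280,120:380],'pics/s1.png',3)
save(eyes.capture('top')[120:280,120:380],'pics/t1.png',3)
E
```

```text
t: 3.2
tcp_pos: [0.4317, 0.0539, 0.1127]
tcp_rot: [-0.535, -0.463, 0.535, -0.462]
ft_force: [0.0, 0.1, -0.8]
grip_width: 0.001
[0.43173108 0.05387669 0.11265838] [ 0.04465933  0.06919596 -0.80649369] [9.67896793e-02 3.96627308e-01 2.12701859e+00 1.62223747e-05
 6.19305814e-01 2.41993082e-01]
```

View pics/s1.png

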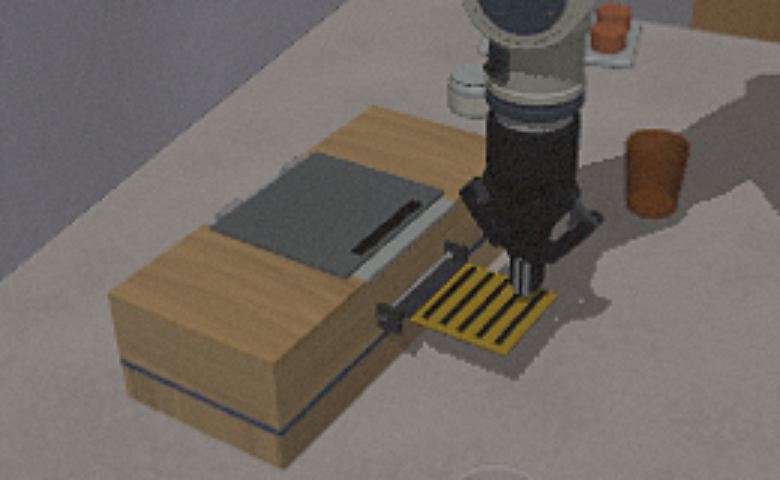

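View pics/t1.png

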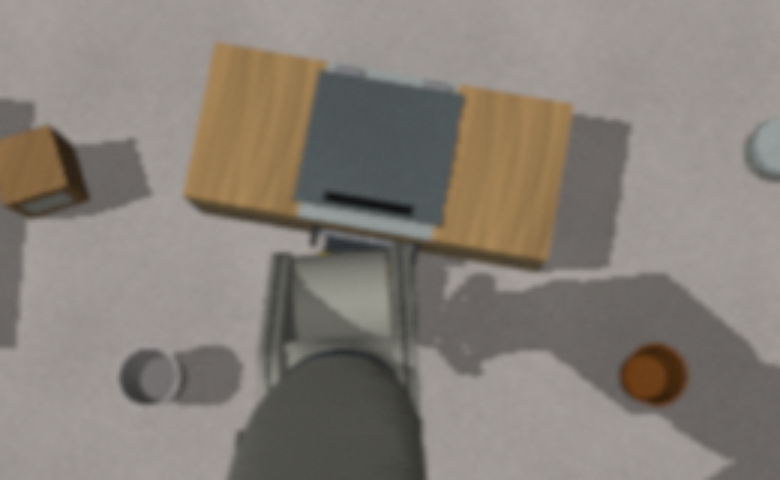

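```bash
python3 -m jog '[[0.5,0.6,0,0,0,0,0],[1,1.2,-0.5,0,0,0,0],[1,1.2,-1,0,0,0,0],[1,1.2,-1.4,0,0,0,0],[1,1.2,-1.8,0,0,0,0],[1,1.2,-2.2,0,0,0,0],[1,1.2,-2.6,0,0,0,0],[1,1.2,-3,0,0,0,0]]'
python3 -m jog '[[0,0,-0.3,0,0,0,0],[0,0,-0.6,0,0,0,0],[0,0,-0.9,0,0,0,0],[0,0,-1.2,0,0,0,0],[0,0,-1.5,0,0,0,0],[0,0,-1.7,0,0,0,0],[0,0,-1.9,0,0,0,0],[0,0,-2.1,0,0,0,0]]'
```

```text
t: 4.1
tcp_pos: [0.4421, 0.0659, 0.0832]
tcp_rot: [0.535, 0.462, -0.535, 0.462]
ft_force: [0.6, -0.5, 4.4]
grip_width: 0.003
t: 4.9
tcp_pos: [0.4419, 0.0659, 0.0621]
tcp_rot: [-0.535, -0.462, 0.535, -0.462]
ft_force: [0.2, 0.4, -0.2]
grip_width: -0.003
```

```bash
python3 -m jog '[[0,0,-0.1,0,0,0,0],[0,0,-0.2,0,0,0,0],[0,0,-0.3,0,0,0,0],[0,0,-0.4,0,0,0,0],[0,0,-0.5,0,0,0,0],[0,0,-0.6,0,0,0,0],[0,0,-0.7,0,0,0,0],[0,0,-0.7,0,0,0,0]]'
```

```text
t: 5.7
tcp_pos: [0.4427, 0.0659, 0.0575]
tcp_rot: [0.535, 0.462, -0.534, 0.463]
ft_force: [-7.4, -2.3, 37.7]
grip_width: 0.002
```

```bash
python3 -m jog '[[0,0,0.1,0,0,0,0],[0,0,0.1,0,0,0,0],[0,0,0.1,0,0,0,0],[0,0,0.1,0,0,0,0],[0,0,0.1,0,0,0,0],[0,0,0.1,0,0,0,0],[0,0,0.1,0,0,0,0],[0,0,0.1,0,0,0,0]]'
python3 - <<'E'
from h import *
save(eyes.capture('side')[120:280,120:380],'pics/s2.png',3)
E
```

```text
t: 6.5
tcp_pos: [0.4425, 0.0659, 0.0578]
tcp_rot: [0.535, 0.462, -0.535, 0.463]
ft_force: [-4.8, -0.6, 23.9]
grip_width: -0.005
```

View pics/s2.png

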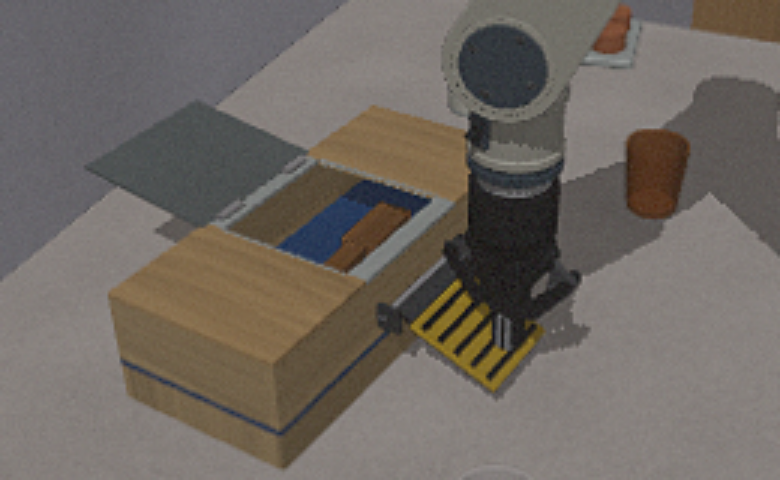

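```bash
python3 -m jog '[[0,0,1,0,0,0,0],[0,0,4,0,0,0,0],[0,0,8,0,0,0,0],[0,0,12,0,0,0,0],[0,0,16,0,0,0,2],[0,0,20,0,0,0,5],[4,-1,22,0,0,0,5],[8,-1.5,23,0,0,0,5]]'
python3 - <<'E'
from h import *
s=bot.get_state();print(s['tcp_pos'],s['ft_force'])
for n in('side','top','wrist'):
    im=eyes.capture(n);save(im,f'pics/{n}3.png')
    if n=='wrist': print(eyes.camera_info(n))
    for t in('paddle',):
        r=finder.outline_of(n,t);print(n,[(q['conf'],q['uv']) for q in r])
        if r: np.save(f'{n}_pad.npy',r[0]['mask'])
E
```

```text
t: 7.35
tcp_pos: [0.5235, 0.0507, 0.2898]
tcp_rot: [0.536, 0.461, -0.533, 0.464]
ft_force: [0.8, 0.5, -0.4]
grip_width: 0.59
[0.52346717 0.05069552 0.28981792] [ 0.8163335   0.51444376 -0.38178881]
side [(0.78, [244.7, 199.3])]
top []
{'fovy': 62.80414018419511, 'cx': 252.57455558462203, 'cy': 194.99532094566075, 'D': array([-0.05813483,  0.        ,  0.        ,  0.        ,  0.        ]), 'pose': array([[ 0.98973979,  0.13531207,  0.04588891,  0.53238065],
       [-0.14286598,  0.94195029,  0.30384035,  0.12788694],
       [-0.00211181, -0.30727885,  0.95161718,  0.40561991],
       [ 0.        ,  0.        ,  0.        ,  1.        ]])}
wrist [(0.92, [344.2, 182.9])]
```

View pics/wrist3.png

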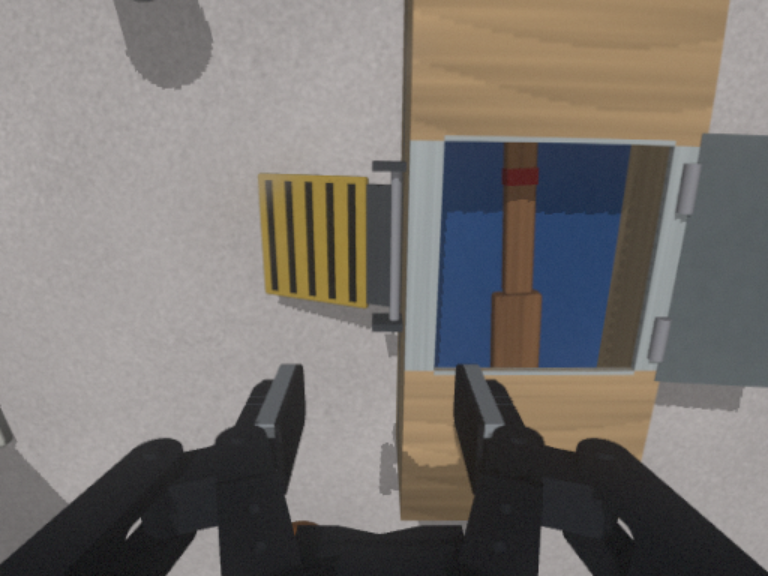

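View pics/top3.png

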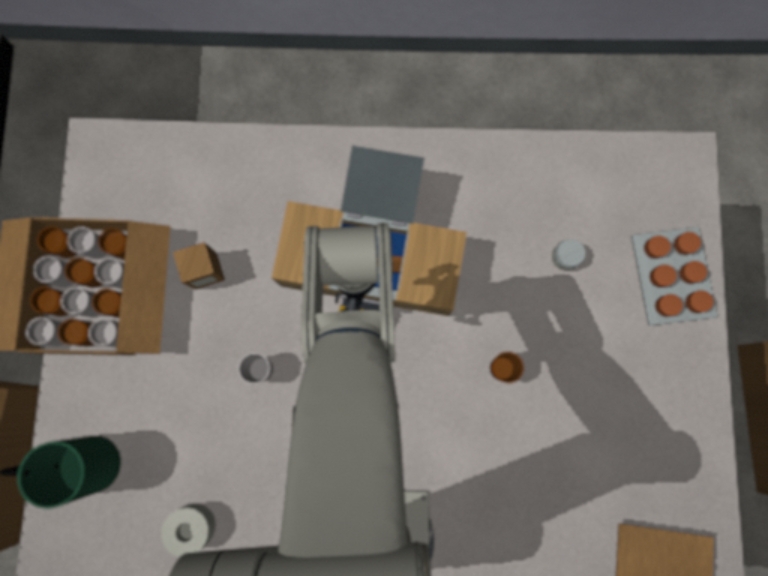

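```bash
python3 - <<'E'
from h import *
i=eyes.camera_info('wrist'); b=np.load('box.npy')
def tobox(p): c,s=np.cos(b[2]),np.sin(b[2]); return (p[:,:2]-b[:2])@np.array([[c,-s],[s,c]])
n=['band','step','hL1','hR1','hL2','hR2','bL','bR']
px=np.array([[520,177],[517,293],[505,200],[536,200],[502,285],[533,285],[493,293],[541,293]])/1.5
P=onz(i,px,.061)
for a,q,w in zip(n,tobox(P),P): print(a,q.round(4),w.round(4))
px=np.array([[443,141],[674,146],[634,370],[434,370]])/1.5
print('opening',tobox(onz(i,px,.117)).round(4))
d=P[0]-P[1];print('len',np.linalg.norm(d),'paddle dir',np.arctan2(d[1],d[0])-np.pi/2)
E
```

```text
band [-0.009   0.0504] [0.6278 0.0897 0.061 ]
step [-0.0033 -0.0369] [0.6206 0.0025 0.061 ]
hL1 [-0.0185  0.034 ] [0.6159 0.0748 0.061 ]
hR1 [0.0042 0.0342] [0.6384 0.0717 0.061 ]
hL2 [-0.0155 -0.0305] [0.6095 0.0106 0.061 ]
hR2 [ 0.0085 -0.0304] [0.6332 0.0072 0.061 ]
bL [-0.0219 -0.037 ] [0.6022 0.0051 0.061 ]
bR [ 0.0154 -0.0368] [ 6.392e-01 -2.000e-04  6.100e-02]
opening [[-0.0725  0.0745]
 [ 0.0669  0.0742]
 [ 0.067  -0.0744]
 [-0.072  -0.0741]]
len 0.08751475874886042 paddle dir -0.08171115870463752
```

```bash
python3 -m jog '[[2,0.4,0,0,0,1,5],[4,0.8,0,0,0,2,5],[6,1.2,0,0,0,3,5],[8,1.6,-1,0,0,3.6,5],[10.3,2,-3,0,0,3.6,5],[10.3,2,-6,0,0,3.6,5],[10.3,2,-8,0,0,3.6,5],[10.3,2,-8,0,0,3.6,5]]'
cat > look.py <<'E'
from h import *
import sys
from scipy.spatial.transform import Rotation as R
s=bot.get_state();M=R.from_quat(s['tcp_rot']).as_matrix()
print(s['t'],s['tcp_pos'],s['grip_width'],s['ft_force']);print('x',M[:,0].round(3),'y',M[:,1].round(3),np.degrees(np.arctan2(M[1,1],M[0,1])))
for n in sys.argv[2:]: save(eyes.capture(n),f'pics/{n}{sys.argv[1]}.png')
E
python3 look.py 4 wrist
```

```text
t: 8.45
tcp_pos: [0.6216, 0.071, 0.2024]
tcp_rot: [-0.518, -0.481, 0.522, -0.477]
ft_force: [-0.9, -0.2, -0.0]
grip_width: 0.586
8.45 [0.62164119 0.07098395 0.20244347] 0.5858158681176358 [-0.88502001 -0.15315364 -0.01214842]
x [-0.008 -0.001 -1.   ] y [ 0.997 -0.082 -0.008] -4.6913767650186555
```

View pics/wrist4.png

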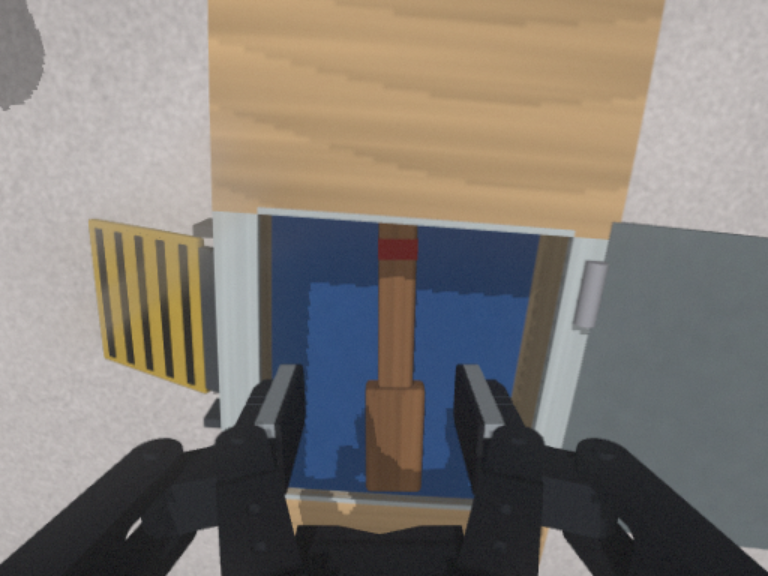

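```bash
python3 - <<'E'
from h import *
i=eyes.camera_info('wrist');s=bot.get_state();print(s['tcp_pos'])
px=np.array([[397.5,249],[395,384],[378,300],[413,300],[367,384],[423,384]])/1.5
P=onz(i,px,.061);print(P.round(4));d=P[0]-P[1];print(np.linalg.norm(d),np.degrees(np.arctan2(d[1],d[0]))-90)
g=P[1]+d/np.linalg.norm(d)*.07;print(g,g-s['tcp_pos'])
E
```

```text
[0.62299358 0.07104239 0.20457155]
[[0.6345 0.089  0.061 ]
 [0.6271 0.0028 0.061 ]
 [0.6209 0.0592 0.061 ]
 [0.6415 0.0576 0.061 ]
 [0.6095 0.0042 0.061 ]
 [0.6446 0.0014 0.061 ]]
0.08647156896107477 -4.909903799489896
[0.63305773 0.07254804 0.061     ] [ 0.01006415  0.00150565 -0.14357155]
```

```bash
python3 look.py 5 wrist; python3 - <<'E'
from h import *
for k in range(2):
    s=bot.get_state();i=eyes.camera_info('wrist');print(s['t'],s['tcp_pos'],i['pose'][:3,3])
E
```

```text
8.5 [0.62299358 0.07104239 0.20457155] 0.5860362134244103 [-0.03672768 -0.6395406   0.07955459]
x [-0.005 -0.    -1.   ] y [ 0.997 -0.082 -0.005] -4.695875810501597
8.55 [0.62417028 0.07108197 0.20612925] [0.63063623 0.14868568 0.32623916]
8.55 [0.62417028 0.07108197 0.20612925] [0.63063623 0.14868568 0.32623916]
```

View pics/wrist5.png

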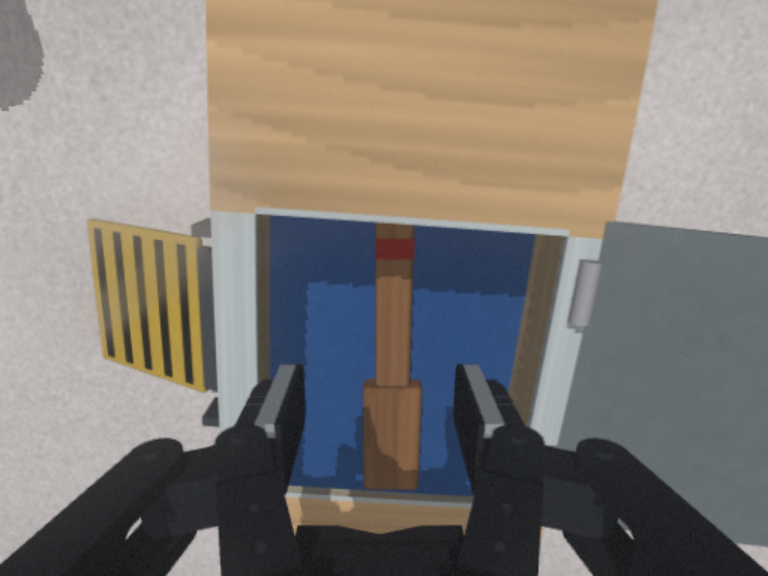

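```bash
python3 -m jog '[[0,0,0,0,0,0,5],[0,0,0,0,0,0,5],[0,0,0,0,0,0,5],[0,0,0,0,0,0,5],[0,0,0,0,0,0,5],[0,0,0,0,0,0,5],[0,0,0,0,0,0,5],[0,0,0,0,0,0,5]]'; cat >> look.py <<'E'
E
python3 - <<'E'
from h import *
i=eyes.camera_info('wrist');s=bot.get_state();print(s['tcp_pos'],i['pose'])
im=eyes.capture('wrist');save(im,'pics/wrist6.png')
np.save('wi.npy',i,allow_pickle=True)
E
```

```text
t: 9.35
tcp_pos: [0.625, 0.0709, 0.2063]
tcp_rot: [-0.52, -0.479, 0.52, -0.479]
ft_force: [0.1, 0.5, 0.2]
grip_width: 0.584
[0.62504789 0.07091428 0.20626383] [[ 9.96774696e-01  7.63623609e-02  2.46778315e-02  6.31354754e-01]
 [-8.02508752e-02  9.48669748e-01  3.05917484e-01  1.48493200e-01]
 [-5.05308751e-05 -3.06911224e-01  9.51738146e-01  3.26385287e-01]
 [ 0.00000000e+00  0.00000000e+00  0.00000000e+00  1.00000000e+00]]
```

View pics/wrist6.png

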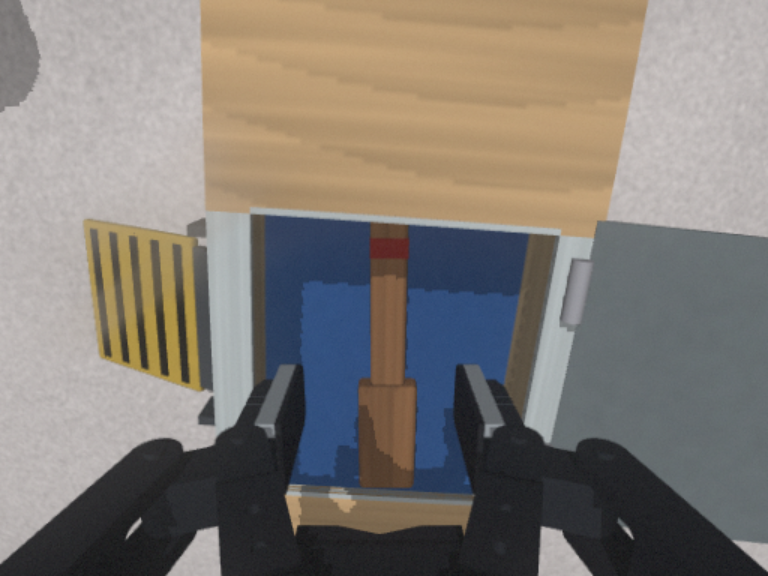

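```bash
python3 - <<'E'
from h import *
i=np.load('wi.npy',allow_pickle=True).item()
px=np.array([[389.5,248],[388,382],[371,300],[406,300],[360,382],[416,382]])/1.5
P=onz(i,px,.061);print(P.round(4));d=P[0]-P[1];print(np.linalg.norm(d),np.degrees(np.arctan2(d[1],d[0]))-90)
g=P[1]+d/np.linalg.norm(d)*.07;print(g,g-[.62504789,.07091428,.20626383])
print(proj(i,[[.625,.0709,.2063]])*1.5)
print('opening',onz(i,np.array([[252,210],[558,231]])/1.5,.117))
E
```

```text
[[0.6327 0.0894 0.061 ]
 [0.6255 0.0036 0.061 ]
 [0.6194 0.0589 0.061 ]
 [0.6402 0.0572 0.061 ]
 [0.6078 0.005  0.061 ]
 [0.6431 0.0021 0.061 ]]
0.08617167086246642 -4.828533309696738
[0.63135095 0.07332911 0.061     ] [ 0.00630306  0.00241483 -0.14526383]
[[378.51754992 419.09973147]]
opening [[0.57287082 0.12406829 0.117     ]
 [0.70891341 0.10378612 0.117     ]]
```

```bash
python3 -m jog '[[0.3,0.1,-2,0,0,0,5],[0.6,0.2,-4,0,0,0,5],[0.6,0.2,-6,0,0,0,5],[0.6,0.2,-8,0,0,0,5],[0.6,0.2,-10,0,0,0,5],[0.6,0.2,-11.5,0,0,0,5],[0.6,0.2,-12.5,0,0,0,5],[0.6,0.2,-12.5,0,0,0,5]]'; python3 look.py 7 wrist; python3 look.py 7b;
```

```text
t: 10.2
tcp_pos: [0.6303, 0.0728, 0.08]
tcp_rot: [-0.52, -0.479, 0.521, -0.478]
ft_force: [0.5, 0.5, 0.0]
grip_width: 0.589
10.2 [0.63028969 0.0728414  0.07997114] 0.588798257116726 [0.5099987  0.46804545 0.02315397]
x [-0.002 -0.    -1.   ] y [ 0.997 -0.082 -0.002] -4.721927306809708
10.25 [0.63092417 0.0729209  0.08095356] 0.5855046913065043 [-0.49603089  0.36404554  0.3469624 ]
x [-0.001 -0.    -1.   ] y [ 0.997 -0.082 -0.001] -4.718053423109952
```

View pics/wrist7.png

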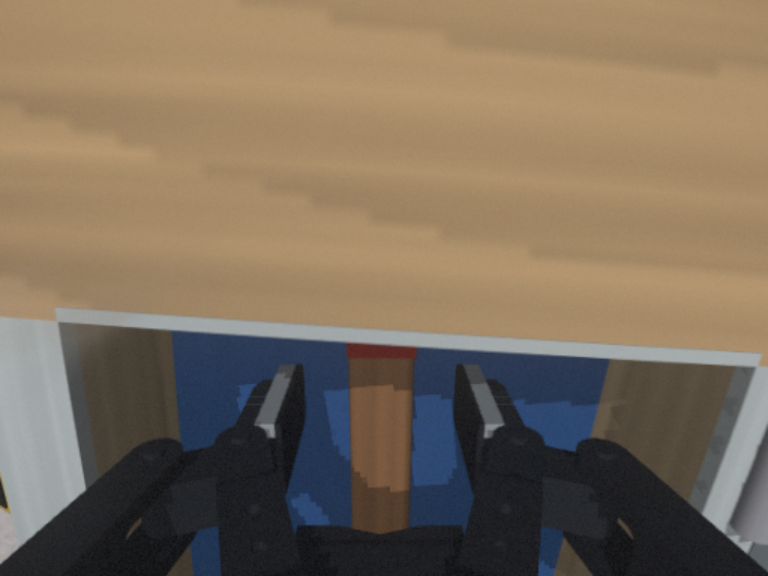

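```bash
python3 -m jog '[[0,0,-0.5,0,0,0,5],[0,0,-1,0,0,0,5],[0,0,-1.2,0,0,0,5],[0,0,-1.2,0,0,0,5],[0,0,-1.2,0,0,0,1.5],[0,0,-1.2,0,0,0,1.5],[0,0,-1.2,0,0,0,1.5],[0,0,-1.2,0,0,0,1.5]]' 60;python3 -m jog '[[0,0,0,0,0,0,1],[0,0,0,0,0,0,1],[0,0,0,0,0,0,1],[0,0,0,0,0,0,1],[0,0,0.5,0,0,0,1],[0,0,1,0,0,0,1],[0,0,1.5,0,0,0,1],[0,0,2,0,0,0,1]]'; python3 look.py 8 wrist side
```

```text
t: 11.05
tcp_pos: [0.6314, 0.073, 0.0698]
tcp_rot: [0.52, 0.479, -0.52, 0.479]
ft_force: [0.2, -0.9, 3.7]
grip_width: 0.235
t: 11.85
tcp_pos: [0.631, 0.0729, 0.0896]
tcp_rot: [-0.52, -0.479, 0.52, -0.479]
ft_force: [-1.1, -0.7, -1.5]
grip_width: 0.238
11.85 [0.63099559 0.07290816 0.08964616] 0.23799979959781017 [-1.08937884 -0.67410235 -1.51252577]
x [-0. -0. -1.] y [ 0.997 -0.082 -0.   ] -4.71883088286265
```

View pics/wrist8.png

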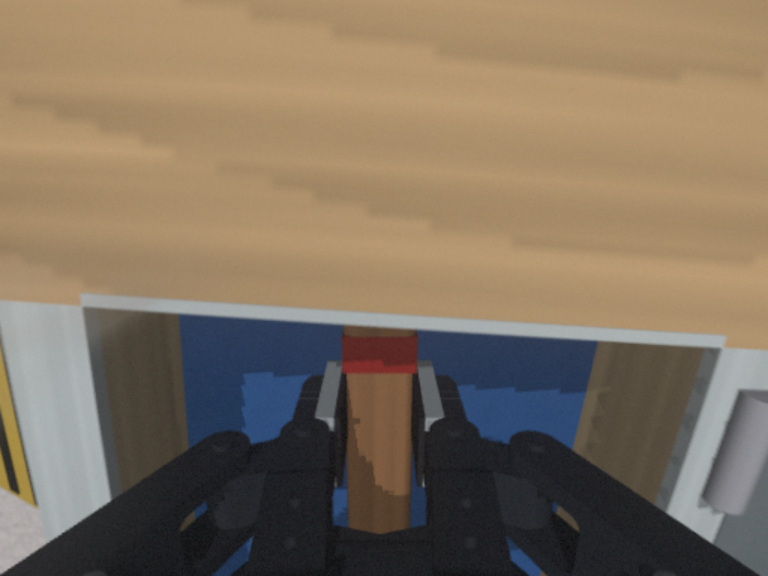

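View pics/side8.png

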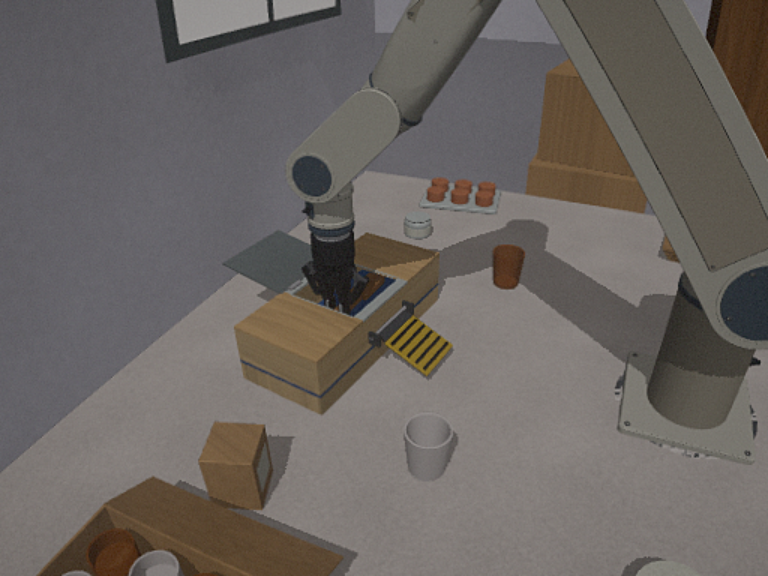

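```bash
python3 -m jog '[[0,0,0.3,0,0,-2,1],[0,0,0.6,0,0,-3.7,1],[-0.15,-1,0.6,0,0,-3.7,1],[-0.3,-2,0.6,0,0,-3.7,1],[-0.47,-3.2,0.6,0,0,-3.7,1],[-0.65,-4.4,0.6,0,0,-3.7,1],[-0.8,-5.4,0.6,0,0,-3.7,1],[-0.88,-5.9,0.6,0,0,-3.7,1]]' 80; python3 look.py 9 side
```

```text
t: 12.75
tcp_pos: [0.622, 0.0124, 0.0952]
tcp_rot: [-0.536, -0.462, 0.536, -0.462]
ft_force: [0.2, 0.6, -1.3]
grip_width: 0.232
12.75 [0.6220059 0.0124242 0.0952347] 0.23164348204390933 [ 0.16363449  0.57426317 -1.34505091]
x [-0. -0. -1.] y [ 0.989 -0.148 -0.   ] -8.48457313559649
```

View pics/side9.png

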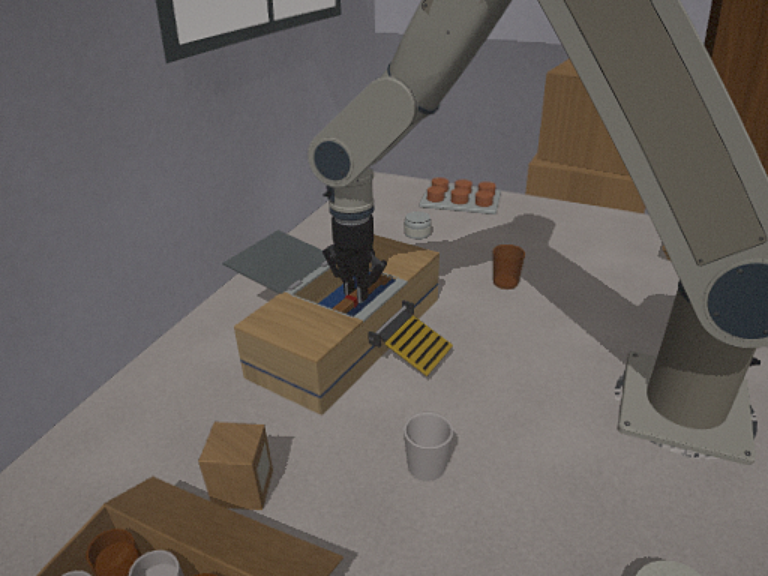

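```bash
python3 -m jog '[[-0.02,-0.15,0.4,2.5,-0.4,0,1],[-0.05,-0.3,0.8,5,-0.7,0,1],[-0.07,-0.45,1.2,7.4,-1.1,0,1],[-0.09,-0.6,1.6,9.9,-1.5,0,1],[-0.11,-0.75,2,12.4,-1.8,0,1],[-0.14,-0.9,2.4,14.8,-2.2,0,1],[-0.16,-1.05,2.8,17.3,-2.6,0,1],[-0.18,-1.2,3.1,19.8,-2.9,0,1]]'; python3 look.py 10 side wrist
```

```text
t: 13.6
tcp_pos: [0.6207, 0.002, 0.1267]
tcp_rot: [0.621, 0.536, -0.434, 0.374]
ft_force: [0.8, -0.4, -1.2]
grip_width: 0.226
13.6 [0.62066663 0.00195253 0.12672101] 0.22629233039694596 [ 0.76410409 -0.38085285 -1.20793793]
x [ 0.05   0.34  -0.939] y [ 0.989 -0.146  0.   ] -8.398012623413907
```

View pics/side10.png

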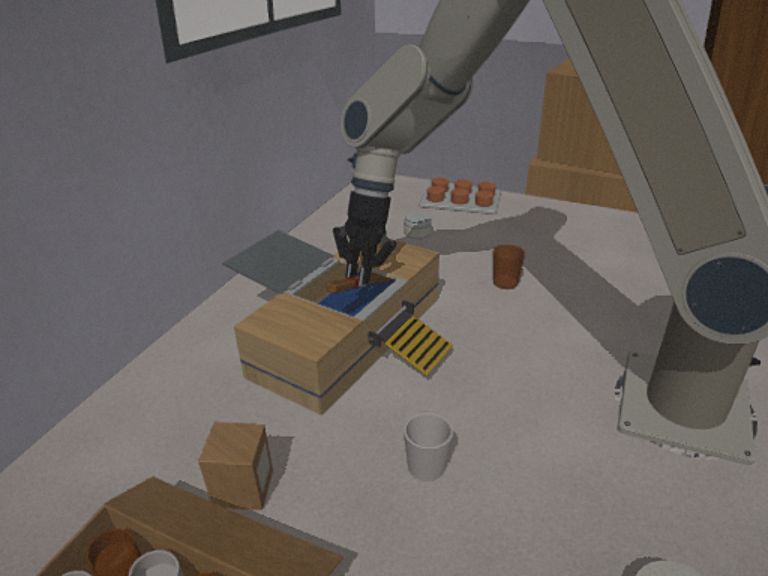

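View pics/wrist10.png

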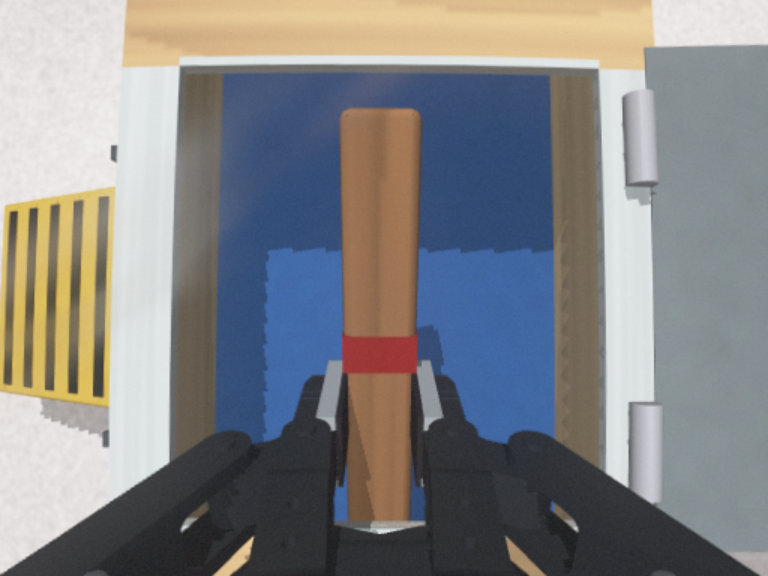

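```bash
python3 -m jog '[[0.14,0.93,0.34,0,0,0,1],[0.28,1.86,0.68,0,0,0,1],[0.41,2.79,1.03,0,0,0,1],[0.55,3.72,1.37,0,0,0,1],[0.69,4.65,1.71,0,0,0,1],[0.83,5.58,2.05,0,0,0,1],[0.96,6.51,2.4,0,0,0,1],[1.1,7.44,2.74,0,0,0,1]]';python3 -m jog '[[0.14,0.93,0.4,0,0,0,1],[0.28,1.86,0.8,0,0,0,1],[0.41,2.79,1.2,0,0,0,1],[0.55,3.72,1.6,0,0,0,1],[0.69,4.65,2,0,0,0,1],[0.83,5.58,2.5,0,0,0,1],[0.83,5.58,3.2,0,0,0,1],[0.83,5.58,4,0,0,0,1]]'; python3 look.py 11 side wrist
```

```text
t: 14.5
tcp_pos: [0.6316, 0.0772, 0.154]
tcp_rot: [0.62, 0.535, -0.434, 0.375]
ft_force: [-0.4, -0.1, -0.4]
grip_width: 0.229
t: 15.3
tcp_pos: [0.6396, 0.1323, 0.1942]
tcp_rot: [0.62, 0.536, -0.434, 0.375]
ft_force: [0.3, -0.1, -1.9]
grip_width: 0.231
15.3 [0.6396314  0.13234545 0.19417645] 0.23069057755044917 [ 0.29086623 -0.14800883 -1.85622249]
x [ 0.049  0.338 -0.94 ] y [ 0.989 -0.146 -0.001] -8.375132853404676
```

View pics/side11.png

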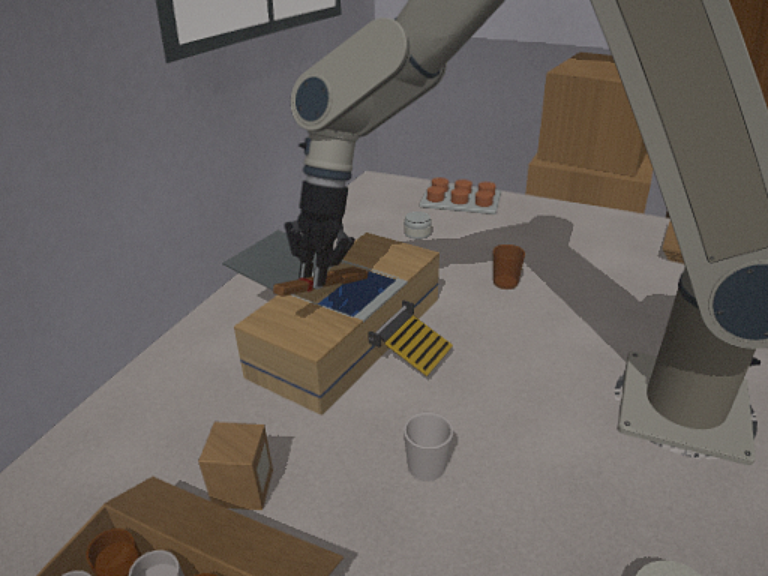

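```bash
python3 -m jog '[[0,0,1,0,0,0,1],[0,0,2.5,0,0,0,1],[0,0,4,0,0,0,1],[0,0,5.5,0,0,0,1],[0,0,7,0,0,0,1],[0,0,8,0,0,0,1],[0,0,8.7,0,0,0,1],[0,0,9,0,0,0,1]]';python3 -m jog '[[0,0,0,0,0,0,1],[0,0,0,0,0,0,1],[0,0,0,0,0,0,1],[0,0,0,0,0,0,1],[0,0,0,0,0,0,1],[0,0,0,0,0,0,1],[0,0,0,0,0,0,1],[0,0,0,0,0,0,1]]'; python3 look.py 12 side wrist top; python3 -c "
from h import *
print(np.abs(bot.get_state()['joint_velocities']).max())"
```

```text
t: 16.2
tcp_pos: [0.6399, 0.1321, 0.2846]
tcp_rot: [0.62, 0.535, -0.434, 0.375]
ft_force: [-0.0, -0.7, -0.2]
grip_width: 0.234
t: 17.0
tcp_pos: [0.6398, 0.1321, 0.2837]
tcp_rot: [0.62, 0.535, -0.434, 0.375]
ft_force: [-0.5, 1.0, -0.6]
grip_width: 0.231
17.0 [0.63976785 0.13211201 0.28370933] 0.23078325064826125 [-0.45702943  1.00104055 -0.64765757]
x [ 0.05   0.339 -0.94 ] y [ 0.989 -0.146 -0.001] -8.413346319093893
0.002448360959184596
```

View pics/side12.png

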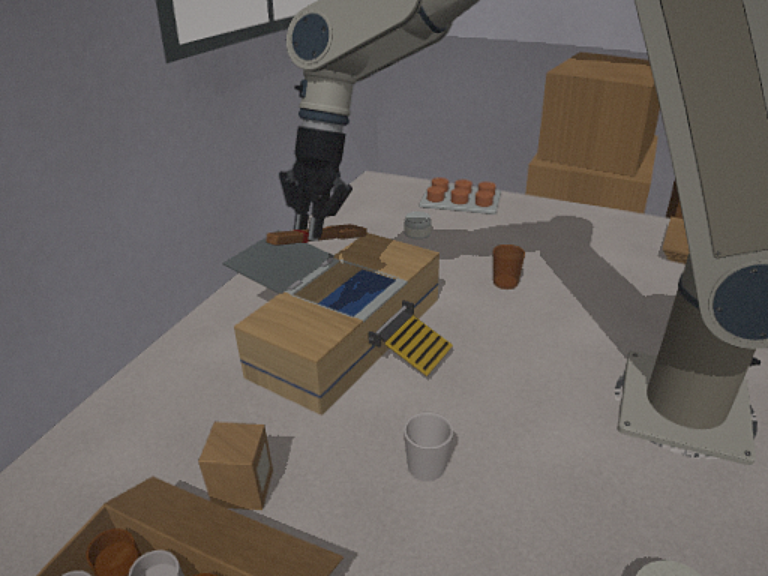

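View pics/wrist12.png

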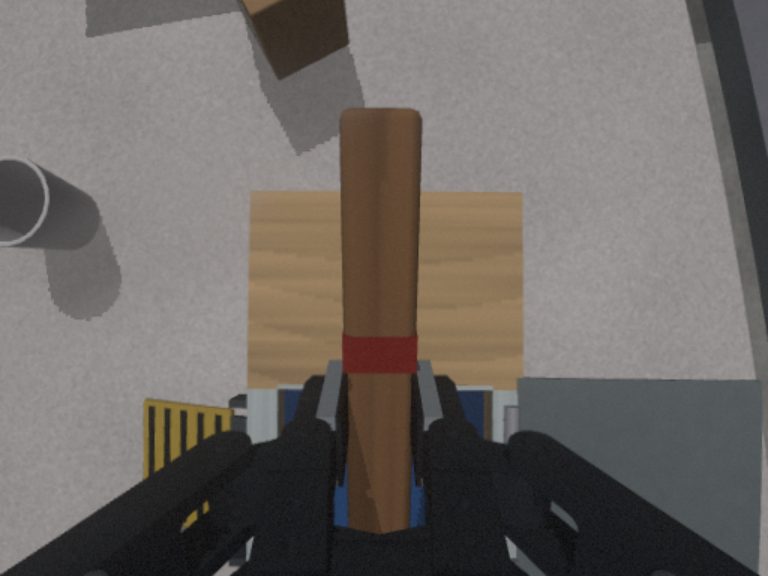

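View pics/top12.png

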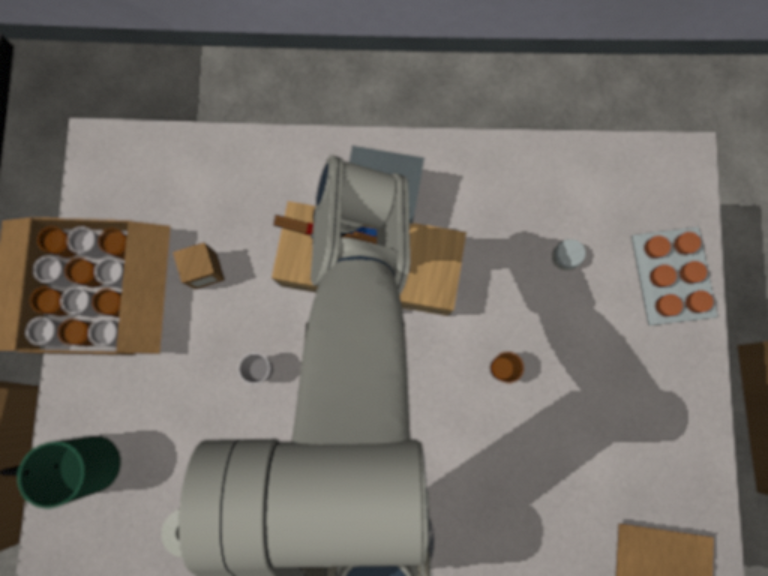

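```bash
python3 - <<'E'
from h import *
from scipy.spatial.transform import Rotation as R
s=bot.get_state();M=R.from_quat(s['tcp_rot']).as_matrix();a=-M[:,2] if M[1,2]<0 else M[:,2]
for u in(-.153,.087):
  p=s['tcp_pos']+a*u+M[:,0]*.0168;print(p,proj(eyes.camera_info('side'),p)*1.5)
E
```

```text
[ 0.61956824 -0.00439689  0.21559612] [[358.25059881 229.08737066]]
[0.65259919 0.21867905 0.29773063] [[271.34278525 238.32581796]]
```

```bash
python3 -c "
from bench import bot
print(bot.close_job())"
```

```text
the job is handed in; nothing more can be done
None
```

The job is handed in: the lid is open, and the gripper is holding the paddle still, clear above the box. It used about 17 of the 56 s; no verdict was reported.

- **Treadle:** I pressed it to its stop and held it there for about 1.5 s. The wrist force read 38 N, then 24 N after I eased off. The lid swung right over and stayed open in every later picture.
- **Paddle:** I gripped the handle about 33 mm from the paddle's middle and lifted it a little. I then slid it blade-first inside the box, tilted it 20° and drew it out handle first. The force readings I took along the way showed no sign of contact.
- **Last checks:** The gripper opening was steady and the grip looked unchanged in the wrist camera. The joints were still (under 0.003 rad/s) and the wrist force read about 1 N. By calculation from the arm's pose, the lowest part of the paddle is about 9 cm above the box top. The jars and the carton looked unmoved, and so did the tin.
- **Disagreements:**
  - My early wrist pictures put the paddle about 6 mm off because the arm was still settling, so I measured again at rest before gripping.
  - In the last side picture the blade end was about 8 display pixels from where I calculated it, mostly along the paddle's length. That is small against the 9 cm clearance.

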